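Fit the amber filter on the gel viewer and switch the lamp on

TASK

A culture dish lies on the light window of the blue-light viewer. Take the amber filter plate by its handle, tuck one end of it under the retaining lip at the back of the viewer, then lower the other end until the plate lies flat and fully home in its seat; do not let it fall, and do not touch or shift the dish. Once the filter is home and let go, switch the lamp on by pressing the green-dot end of the rocker switch fully down, and leave the other things on the bench where they are.

Things in the scene. Friction and masses are not known exactly. Their poses are not given: they have to be found in the camera images.
- viewer: White blue-light viewer, fixed, 240 (x) x 200 (y) x 76 mm. Origin: on the bench under the centre of the filter seat; x points from the switch apron (front) to the raised rear housing, z up. Body from x = -129 to +111 mm; deck top at z = 60 mm; rear housing x = 77 to 111 mm, up to z = 76 mm.
- filter_seat (a point): Centre of the filter seat at ledge height (viewer frame 0, 0, 54 mm), axes as the viewer. The seat is a pocket 154 (x) x 136 (y) mm with a ledge 12 mm wide all round; its front and side walls rise 6 mm to the deck, bevelled 4 mm outward at the top. Inside the ledge is an open well 130 x 112 mm, 24 mm deep.
- lip_edge (a point): Middle of the lower front edge of the black retaining lip (viewer frame 67, 0, 66 mm), which sticks out 10 mm over the rear of the seat and is 132 mm wide (y). Its underside is 12 mm above the ledge; the back wall under it is at x = 77 mm; the lip is 5 mm thick (top z = 71 mm).
- amber_filter: Loose amber transparent plate in a black rim, 150 (x) x 130 (y) x 6 mm, about 160 g, with a black bridge handle across its middle; at the start flat on the bench, handle up. Origin: centre of the underside, z up. Either 130 mm wide end (at x = +75 or -75 mm) may go under the lip.
- filter_handle (a point): Centre of the handle bar (filter frame 0, 0, 33 mm). The bar runs along the plate's y: 12 mm thick (x), 80 mm long (y), from z = 24 to 42 mm over the plate's underside, on two legs 10 mm wide at y = +-35 mm.
- filter_end_a (a point): Middle of the plate's end at +x (filter frame 75, 0, 3 mm).
- filter_end_b (a point): Middle of the plate's end at -x (filter frame -75, 0, 3 mm).
- lamp_switch (a joint): Black rocker on the right of the viewer's front apron, 44 (viewer y) x 22 mm, turning about an axis along viewer x at (-104, -50, 62.5) mm. 0 rad = off (right end, with the green dot, up), 0.36 = on (right end down by about 5 mm, firm stop). Stays where it is left; about 1.5 N at its end moves it.
- switch_on_end (a point): Point on top of the rocker at the green dot, to be pressed down (off: viewer frame -104, -66, 73 mm; it sinks 5 mm).
- petri_dish: Clear round culture dish, 57 mm across, 14 mm high, loose on the light window. Origin: centre of its underside, z up. It stays clear of the filter (10 mm below the ledge).
- stain_jar: White jar, 60 mm across, 76 mm high, standing on the bench; bystander. Origin: centre of its underside.
- well_plate: Clear 96-well plate, 86 x 128 x 14 mm, lying behind and between filter and viewer; bystander. Origin: centre of its underside.
- freezer_box: White card box with lid, 88 x 88 x 53 mm, left of the viewer; bystander. Origin: centre of its underside.
- blue_tip_box: Dark blue pipette-tip box with a clear lid, 92 x 123 x 64 mm, left and behind the viewer; bystander. Origin: centre of its underside.
- light_window (a point): Centre of the blue light window, the floor of the well (viewer frame 0, 0, 30 mm).
There are look-alikes about, which are no part of the job. Of the things that look like the petri_dish, the largest one is meant.

How it is judged:
By the outcome, as a careful person would: the job done as asked, in the order asked, and still so for the second after the job is handed in, with the robot touching nothing.
It also fails if it takes over 45 s, if anything falls off the work surface, if the arm or the gripper's body presses on something with over 40 N, if the wrist force passes 120 N, or if a joint passes its speed limit or range.

ROBOT

A 6-joint arm with a two-finger parallel gripper is mounted at the origin on a cart in front of the work surface, level with it; the furniture and walls round the work are solid. World frame = base frame: x ahead of the robot, y to its left, z up, the work surface at z = 0. Lengths are in m, angles in rad, forces in N, time in s.
With the tool pointing down it reaches from about 0.35 to 0.975 m from the base axis. Payload 7.1 kg.
Tool frame: the origin (TCP) lies midway between the tips of the shut fingers; the grasp point (between the pads) lies r.grip_depth behind it (r.grip_depth is the distance from the TCP to the grasp point, in m); z points along the fingers, y is the line along which they close (so a half turn about z gives the same grasp; the last joint's range is limited). The gripper opens to 88 mm and grips with 3 to 60 N. Pads are 20 mm wide; open, the fingers measure 115 mm over their backs; the gripper's body (75 mm by 178 mm) begins 61 mm behind the grasp point.
Start: joints at [1.299, 0.423, 1.63, -0, 1.089, -0.019], TCP at [0.156, 0.605, 0.223] pointing down, gripper open.
Joint ranges: [-3, 3], [-0.9, 2.11], [0.09, 2.58], [-1.31, 4.45], [0.11, 2.69], [-2.54, 2.54]. Speed limits (rad/s): [2.39, 2.39, 3.01, 3.14, 3.14, 3.14].

INTERFACE

Orientations are given as [roll, pitch, yaw] about the fixed x, y, z axes, in that order (R = Rz(yaw) Ry(pitch) Rx(roll)).
In Python, from station import r gives the robot as it stands.
- The arm moves only by the tool drive_tool, never from a script. Its argument "motion" is a list of rows, each a list of 4 numbers: the shift along the world's x, y, z in cm, then the turn about the world's z in degrees. In form: [[dx, dy, dz, turn], ...]. A call has 1 to 12 rows; each row shifts and turns the commanded pose from where the row before left it; what a row does not reach is not made up. A row lasts 1/10 s, in which the tool goes at most 50 mm and 8.59 degrees, less where a joint would pass 70% of its speed; a pose out of reach is approached as far as the arm can. A call with a gripper value outside its range is refused whole. "fingers" is the finger opening in cm, from 0 to 8.78, set as the call begins (left out, the last holds). The fingers move at their own pace and stop on an object; "newtons" is the grip in N (left out, the last holds). Time passes only in rows, so rows that do not move let the fingers close. It gives the time, the measured TCP pose, the force, the opening and the grip force at its end, in the units of the state.
- r.sense(): the state, without advancing time (a new reading comes with each control period).
- r.get_image(name): name is "scene" or "top" or "wrist"; returns (picture, depth): 420x560x3 uint8, red, green, blue; 420x560 float32, m along the optical axis (not along the pixel's ray), 0 where there is no reading.
- r.camera_info(name): a dict with "fx", "fy", "cx", "cy" (pixels), "pose" (4x4, takes a point from camera to world coordinates); the wrist camera has in their place "hand_eye" (4x4, takes a point from camera to tool coordinates, whose origin is the TCP and whose axes are the flange's). Camera axes: x right, y up, looking along -z (the intrinsics and any distortion apply to the point x, -y, -z); pixel columns grow to the right and rows downward; lengths in m; the calibration is good to about 2 mm. A picture is of the moment at which its call begins: read the wrist's pose just before it. camera_info takes no time and is no camera call.
- r.finish_job(): hands the job in; it is judged then, once.
The state is a dict: "t": time; "qpos": joint angles; "qvel": joint speeds; "tau": joint torques, N m; "eef_pos": TCP position; "tcp_rot": TCP orientation; "ft_force": force on the tool from outside, world axes, zero at the start; "moment": the same for the moment, N m; "finger_gap": finger opening in m; "gripper_force": force on a finger pad.
Only numpy, scipy, OpenCV 4.12 (cv2) and the standard library are available. Lean on these libraries where they do the work, as an engineer would, in place of code of your own. Each camera call takes 0.05 s, during which the arm holds its last target. There are 200 camera calls.

## Working session

There is one attempt and no reset: what is moved stays moved. The work goes in short steps, Python scripts to look and compute and a tool call to move; the robot and the scene stay as the last step left them, time stands still between calls to the robot, and variables do not carry over. Pictures are saved under pics/ and viewed, at most 10 in all, crops included, and the job is handed in when it is done.

Besides the shell and the picture viewer there is one more tool, called as name(argument=value, ...), one argument or row to a line, values as JSON. drive_tool: Moves the arm, as the interface text tells. Its arguments: {"type":"object","properties":{"motion":{"type":"array"},"fingers":{"type":"number"},"newtons":{"type":"number"}},"required":["motion"]}

```bash
mkdir -p pics; ls
python3 - <<'E'
from station import r
import cv2,numpy as np
s=r.sense();print({k:np.round(v,3) for k,v in s.items()},r.grip_depth)
for n in("top","scene"):
    p,d=r.get_image(n);cv2.imwrite(f"pics/{n}0.png",p[...,::-1]);np.savez(f"{n}0.npz",p=p,d=d)
for n in("top","scene","wrist"):print(n,r.camera_info(n))
E
```

```text
pics
{'t': np.float64(0.0), 'qpos': array([ 1.299,  0.424,  1.631,  0.   ,  1.089, -0.019]), 'qvel': array([ 0.001, -0.   , -0.001, -0.001,  0.001,  0.001]), 'tau': array([ 3.0000e-03, -5.4464e+01, -2.7366e+01,  6.5000e-02,  2.3000e-02,
       -0.0000e+00]), 'eef_pos': array([0.156, 0.605, 0.222]), 'tcp_rot': array([-3.14 , -0.   ,  2.889]), 'ft_force': array([-0.509,  0.178,  0.192]), 'moment': array([-0.001, -0.02 ,  0.032]), 'gripper_force': np.float64(0.0), 'finger_gap': np.float64(0.088)} 0.0187
top {'fx': 490.5155131117379, 'fy': 490.5155131117379, 'cx': 274.1418549040594, 'cy': 207.35708874493665, 'pose': array([[-0.05708488,  0.9752783 , -0.21347964,  0.20556483],
       [-0.99836329, -0.05650814,  0.00880782,  0.00739149],
       [-0.00347326,  0.21363303,  0.97690781,  1.54295081],
       [ 0.        ,  0.        ,  0.        ,  1.        ]])}
scene {'fx': 541.4676262410316, 'fy': 541.4676262410316, 'cx': 283.9828560593235, 'cy': 210.98274234292305, 'pose': array([[-0.72146441,  0.42813306, -0.5442345 , -0.3617985 ],
       [-0.69226826, -0.46403385,  0.55266376,  0.86869331],
       [-0.01592961,  0.77548351,  0.63116684,  1.07389426],
       [ 0.        ,  0.        ,  0.        ,  1.        ]])}
wrist {'fx': 359.390708062815, 'fy': 359.390708062815, 'cx': 280.01160880359674, 'cy': 208.60679153556316, 'hand_eye': array([[-8.16256733e-04,  9.65184867e-01,  2.61567404e-01,
         7.10898796e-02],
       [ 9.99999612e-01,  8.74432102e-04, -1.06023209e-04,
        -3.60786796e-04],
       [-3.31054932e-04,  2.61567216e-01, -9.65185206e-01,
        -1.62026558e-01],
       [ 0.00000000e+00,  0.00000000e+00,  0.00000000e+00,
         1.00000000e+00]])}
```

View pics/top0.png

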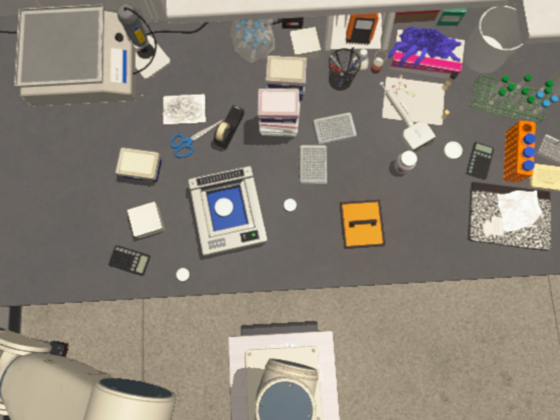

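View pics/scene0.png

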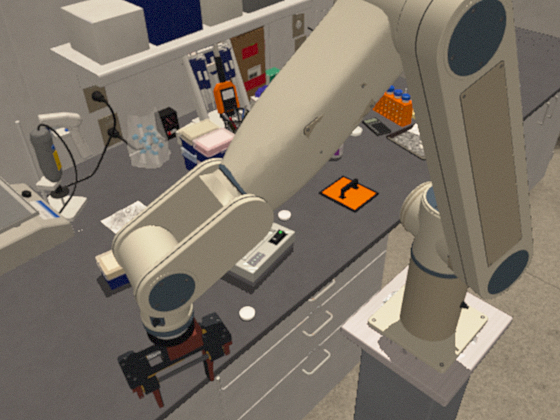

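The top view shows the viewer at about (228,212), with its vents (rear) facing away from the robot and its switch at (248,237). The filter is at (362,223) with its handle running left to right, and the dish on the window is at (224,207). The scene view shows the same layout, with the arm partly covering it.

```bash
cat > h.py <<'E'
import numpy as np,cv2
from scipy.spatial.transform import Rotation as R
from station import r
def campose(n,s=None):
    c=r.camera_info(n)
    if n!="wrist": return c,c["pose"]
    T=np.eye(4);T[:3,:3]=R.from_euler("xyz",s["tcp_rot"]).as_matrix();T[:3,3]=s["eef_pos"]
    return c,T@c["hand_eye"]
def cast(c,P,uv,z):
    uv=np.atleast_2d(uv).astype(float)
    d=np.c_[(uv[:,0]-c["cx"])/c["fx"],-(uv[:,1]-c["cy"])/c["fy"],-np.ones(len(uv))]@P[:3,:3].T
    return P[:3,3]+d*((z-P[2,3])/d[:,2])[:,None]
def proj(c,P,X):
    q=(np.atleast_2d(X)-P[:3,3])@P[:3,:3]
    return np.c_[c["cx"]+c["fx"]*q[:,0]/-q[:,2],c["cy"]-c["fy"]*q[:,1]/-q[:,2]]
def cloud(c,P,d):
    v,u=np.mgrid[:d.shape[0],:d.shape[1]]
    q=np.stack([(u-c["cx"])/c["fx"]*d,-(v-c["cy"])/c["fy"]*d,-d],-1)
    return q@P[:3,:3].T+P[:3,3]
E
python3 - <<'E'
from h import *
print(r.camera_info("top").keys())
f=np.load("top0.npz");p,d=f["p"],f["d"];c,P=campose("top");X=cloud(c,P,d)
hsv=cv2.cvtColor(p,cv2.COLOR_RGB2HSV)
def big(m,k=1):
    n,l,st,ce=cv2.connectedComponentsWithStats(m.astype(np.uint8));i=1+np.argmax(st[1:,4]);return l==i
roi=np.zeros(d.shape,bool);roi[190:260,330:395]=1
m=big(cv2.morphologyEx(((hsv[...,0]<22)&(hsv[...,1]>150)&(hsv[...,2]>100)&roi).astype(np.uint8),cv2.MORPH_CLOSE,np.ones((9,9))))
uv=np.argwhere(m)[:,::-1];w=cast(c,P,uv,.006)
print("filter",len(uv),cv2.minAreaRect(w[:,:2].astype(np.float32)*1000), "depth z",np.median(X[m][:,2]))
roi[:]=0;roi[155:265,180:275]=1
m=big(roi&(X[...,2]>.05)&(X[...,2]<.09)&(d>0));w=X[m]
print("viewer",len(w),cv2.minAreaRect(w[:,:2].astype(np.float32)*1000))
b=big(roi&(hsv[...,0]>100)&(hsv[...,0]<130)&(hsv[...,1]>150)&(hsv[...,2]>80))
uv=np.argwhere(b)[:,::-1]
for z in(.03,.054):print("blue",z,cv2.minAreaRect(cast(c,P,uv,z)[:,:2].astype(np.float32)*1000))
for a in((248,237),(255,235)):print(X[a[1],a[0]])
E
```

```text
dict_keys(['fx', 'fy', 'cx', 'cy', 'pose'])
filter 1569 ((473.4969177246094, -282.77716064453125), (137.18817138671875, 117.75668334960938), 0.819516122341156) depth z 0.006442039344747519
viewer 3516 ((530.313720703125, 139.04432678222656), (241.63912963867188, 199.94737243652344), 9.305686950683594)
blue 0.03 ((542.9359130859375, 144.65097045898438), (117.15287017822266, 99.33971405029297), 9.318072319030762)
blue 0.054 ((537.5841674804688, 142.47360229492188), (115.29447937011719, 97.76387786865234), 9.318100929260254)
[0.4396317  0.07841272 0.07300071]
[0.44431995 0.0569065  0.07427183]
```

drive_tool(
  motion=[
    [2.8,-3.9,0.3,2],
    [2.8,-3.9,0.3,2],
    [2.8,-3.9,0.3,2],
    [2.8,-3.9,0.3,2],
    [2.8,-3.9,0.3,2],
    [2.8,-3.9,0.3,2],
    [2.8,-3.9,0.3,2],
    [2.8,-3.9,0.3,2],
    [2.8,-3.9,0.3,2],
    [2.8,-3.9,0.3,2],
    [2.8,-3.9,0.3,2],
    [2.8,-3.9,0.3,2],
  ],
)

```text
t: 1.3
eef_pos: [0.493, 0.1352, 0.2587]
tcp_rot: [3.142, -0.0, -2.974]
ft_force: [-0.2, 0.3, 0.2]
finger_gap: 0.0877
gripper_force: 0.0
```

drive_tool(
  motion=[
    [0,0,0,0],
    [0,0,0,0],
  ],
)

```text
t: 1.5
eef_pos: [0.4923, 0.1362, 0.2583]
tcp_rot: [3.141, -0.001, -2.979]
ft_force: [-0.9, 0.7, -0.8]
finger_gap: 0.0878
gripper_force: 0.0
```

Run:
```python
from h import *
s=r.sense();print(np.round(s["eef_pos"],4),np.degrees(s["tcp_rot"]),s["qpos"],s["qvel"].round(3))
p,d=r.get_image("wrist");cv2.imwrite("pics/w1.png",p[...,::-1]);np.savez("w1.npz",p=p,d=d,e=s["eef_pos"],t=s["tcp_rot"])
```

```text
[0.4923 0.1362 0.2583] [ 1.79986656e+02 -5.30790812e-02 -1.70661404e+02] [ 2.46446707e-01  2.11798116e-01  1.84490775e+00  3.49641186e-04
  1.08579057e+00 -1.48750191e+00] [ 0.045 -0.009  0.019  0.003 -0.     0.007]
```

View pics/w1.png

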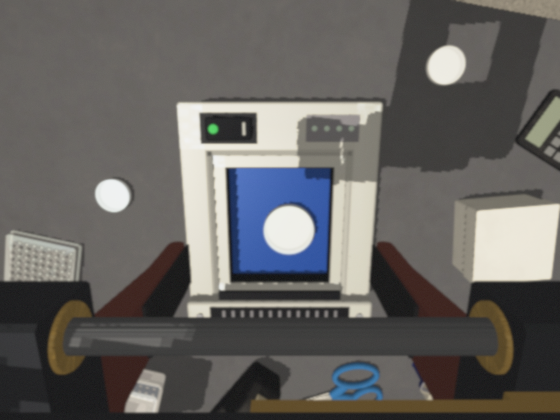

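The wrist view shows the viewer square on: blue window spanning columns 229–332 with its front edge at row 167, the lip at about rows 288–298, green dot at (213,129) and dish at (289,229). I'll work out the viewer's pose from these.

Run:
```python
from h import *
f=np.load("w1.npz");p,d=f["p"],f["d"];s=dict(eef_pos=f["e"],tcp_rot=f["t"]);c,P=campose("wrist",s)
h=cv2.cvtColor(p,cv2.COLOR_RGB2HSV)
b=(h[...,0]>100)&(h[...,0]<130)&(h[...,1]>150)&(h[...,2]>60);b[:150]=0;b[275:]=0;b[:,:215]=0;b[:,345:]=0
L=[];Rr=[]
for v in range(175,265,5):
    u=np.where(b[v])[0];L.append((u[0]-.5,v));Rr.append((u[-1]+.5,v))
F=[(u,np.where(b[:,u])[0][0]-.5) for u in range(238,325,6)]
l,q,t=[cast(c,P,a,.054) for a in(L,Rr,F)]
def line(a,ax):
    o=1-ax;k=np.polyfit(a[:,ax],a[:,o],1);return k,np.std(np.polyval(k,a[:,ax])-a[:,o])
kl=line(l,0);kr=line(q,0);kf=line(t,1)
print("yaw L/R/front",np.degrees([np.arctan(kl[0][0]),np.arctan(kr[0][0]),-np.arctan(kf[0][0])]),kl[1],kr[1],kf[1])
yaw=np.arctan((kl[0][0]+kr[0][0]-kf[0][0])/3);ex=np.array([np.cos(yaw),np.sin(yaw)]);ey=np.array([-ex[1],ex[0]])
yl,yr,xf=np.mean(l[:,:2]@ey),np.mean(q[:,:2]@ey),np.mean(t[:,:2]@ex)
print("width",yl-yr);o=ex*(xf+.065)+ey*(yl+yr)/2
print("origin",o,np.degrees(yaw))
g=(h[...,0]>45)&(h[...,0]<80)&(h[...,1]>120)&(h[...,2]>100)&(np.indices(b.shape)[0]<160)
uv=np.argwhere(g)[:,::-1].mean(0);w=cast(c,P,uv,.073)[0,:2]-o;print("dot",uv,w@ex,w@ey)
# outer front edge and sides by depth
X=cloud(c,P,d);m=(X[...,2]>.053)&(X[...,2]<.066)&(d>0);m[:, :170]=0;m[:,395:]=0;m[285:]=0
w=X[m][:,:2]-o;x,y=w@ex,w@ey;print("deck x min",np.percentile(x,.3),"y",np.percentile(y,[.5,99.5]),"z",np.median(X[m][:,2]))
```

```text
yaw L/R/front [ 9.25675285  9.45357612 30.0774486 ] 0.0003974903122957684 0.00034775445552430223 0.008537884303709147
width -0.10345510822519055
origin [0.55018195 0.14762992] 16.85060022716195
dot [212.59550562 128.61797753] -0.12213995335229176 -0.05028818420582771
deck x min -0.14758382527124386 y [-0.10005669  0.10883821] z 0.05957573637265917
```

Run:
```python
from h import *
f=np.load("w1.npz");p,d=f["p"],f["d"];s=dict(eef_pos=f["e"],tcp_rot=f["t"]);c,P=campose("wrist",s)
yaw=np.radians(9.35);ex=np.array([np.cos(yaw),np.sin(yaw)]);ey=np.array([-ex[1],ex[0]])
X=cloud(c,P,d);m=(X[...,2]>.053)&(X[...,2]<.066)&(d>0);m[:, :170]=0;m[:,395:]=0;m[285:]=0
w=X[m][:,:2];x,y=w@ex,w@ey
xf=np.percentile(x,.5);y0,y1=np.percentile(y,[.5,99.5]);print("depth: x0",xf+.129,"y0",(y0+y1)/2,"width",y1-y0)
h=cv2.cvtColor(p,cv2.COLOR_RGB2HSV)
b=(h[...,0]>100)&(h[...,0]<130)&(h[...,1]>150)&(h[...,2]>60)
F=np.array([(u,np.where(b[150:275,u])[0][0]+149.5) for u in range(238,325,6)]);print(F[:,1])
for z in(.03,.054):print(z,np.median(cast(c,P,F,z)[:,:2]@ex)+.065)
w=cast(c,P,[(212.6,128.6)],.073)[0,:2];print("dot x0",w@ex+.104,"y0",w@ey+.066)
for u in((229,220),(332,220)):
  for z in(.03,.054):print("side",z,cast(c,P,[u],z)[0,:2]@ey)
g=cv2.cvtColor(p,cv2.COLOR_RGB2GRAY).astype(int)
print("front outer col281",g[92:112,281]); print("lip",g[270:310,281])
print("row 190 left",g[190,175:235]);print("right",g[190,325:390])
```

```text
depth: x0 0.5569304350600547 y0 0.05355605498549838 width 0.1972241419613668
[196.5 206.5 195.5 186.5 173.5 169.5 169.5 169.5 169.5 168.5 168.5 168.5
 168.5 168.5 168.5]
0.03 0.5629815391875057
0.054 0.5592190986503658
dot x0 0.5563100950977449 y0 0.05648671378327824
side 0.03 -0.003814131365735322
side 0.054 -0.0002668717648138554
side 0.03 0.11308220289719506
side 0.054 0.10944289603617162
front outer col281 [105 105 105 103  97  81  69  66  72 103 153 193 216 224 225 226 226 226
 226 227]
lip [ 78  62  49  35  27  25  23  21  18  25  33  54  85 112 121 124 123 123
 122 109  80  49  38  39  42  41  40  41  45  58  89 123 154 180 197 198
 168 115  65  50]
row 190 left [105 104 105 105 105 106 119 150 194 221 229 232 231 232 231 232 232 231
 231 231 230 230 230 230 229 229 229 228 228 228 226 217 200 182 169 160
 154 151 148 162 201 226 233 234 234 234 234 234 233 227 200 142  80  38
  35  43  49  50  51  52]
right [ 89  89  88  81  64  47  51 106 163 202 214 215 216 215 216 215 215 214
 211 201 195 194 196 193 190 191 202 213 216 217 217 217 217 216 216 216
 216 216 215 214 214 214 213 213 213 212 212 211 208 196 171 130  91  70
  74  88  99 103 103 103 102 101 102 100  99]
```

drive_tool(
  motion=[
    [-0.2,-4.7,-0.6,-1],
    [-0.2,-4.7,-0.6,-1],
    [-0.2,-4.7,-0.6,-1],
    [-0.2,-4.7,-0.6,-1],
    [-0.2,-4.7,-0.6,-1],
    [-0.2,-4.7,-0.6,-1],
    [-0.2,-4.7,-0.6,-1],
    [-0.2,-4.7,-0.6,-1],
    [-0.2,-4.5,-0.6,-0.5],
    [0,0,0,0],
    [0,0,0,0],
    [0,0,0,0],
  ],
)

```text
t: 2.75
eef_pos: [0.4744, -0.2818, 0.2045]
tcp_rot: [3.141, -0.001, -3.122]
ft_force: [-0.1, -0.4, 0.1]
finger_gap: 0.0881
gripper_force: 0.0
```

Run:
```python
from h import *
f=np.load("w1.npz");c,P=campose("wrist",dict(eef_pos=f["e"],tcp_rot=f["t"]))
yaw=np.radians(9.35);ex=np.array([np.cos(yaw),np.sin(yaw)]);ey=np.array([-ex[1],ex[0]]);o=ex*.557+ey*.0545
V=lambda x,y,z:np.r_[o+ex*x+ey*y,z]
for n,q in dict(ledge=(65,0,54),lip66=(67,0,66),lip71=(67,0,71),front=(-129,0,60),L=(-50,-100,60),R=(-50,100,60),lipL=(67,-66,66),lipR=(67,66,66)).items():print(n,proj(c,P,V(*np.array(q)/1000))[0].round(1))
s=r.sense();print(np.round(s["eef_pos"],4),np.degrees(s["tcp_rot"]).round(2),s["qpos"].round(2))
p,d=r.get_image("wrist");cv2.imwrite("pics/w2.png",p[...,::-1]);np.savez("w2.npz",p=p,d=d,e=s["eef_pos"],t=s["tcp_rot"])
c,P=campose("wrist",s);h=cv2.cvtColor(p,cv2.COLOR_RGB2HSV)
X=cloud(c,P,d)
m=(X[...,2]>.036)&(X[...,2]<.048)&(h[...,2]<90)&(np.hypot(X[...,0]-.4735,X[...,1]+.283)<.07)
print("bar depth",m.sum(),cv2.minAreaRect(X[m][:,:2].astype(np.float32)*1000))
m=(h[...,0]<22)&(h[...,1]>150)&(h[...,2]>90)&(np.hypot(X[...,0]-.4735,X[...,1]+.283)<.12)
print("amber",m.sum(),cv2.minAreaRect(cast(c,P,np.argwhere(m)[:,::-1],.006)[:,:2].astype(np.float32)*1000))
```

```text
ledge [280.5 283. ]
lip66 [280.5 289.7]
lip71 [280.5 292. ]
front [280.3 102. ]
L [182.2 182.9]
R [378.5 182.7]
lipL [219.8 289.8]
lipR [341.1 289.7]
[ 0.4744 -0.2818  0.2045] [ 1.7995e+02 -4.0000e-02 -1.7887e+02] [-0.56  0.34  1.81  0.    1.   -2.15]
bar depth 959 ((472.9599304199219, -281.22100830078125), (10.697872161865234, 76.25830841064453), 0.7314337491989136)
amber 10041 ((473.644287109375, -281.0686950683594), (136.49758911132812, 116.47472381591797), 0.6761997938156128)
```

View pics/w2.png

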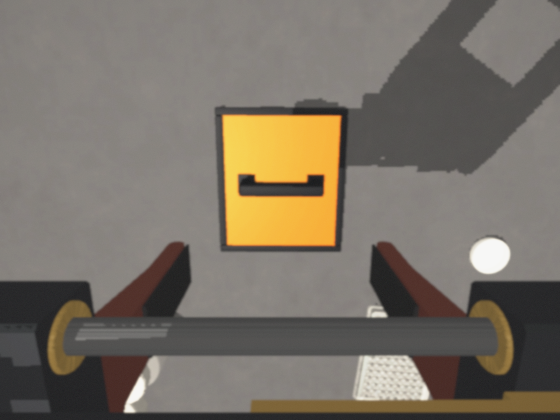

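The wrist picture shows the filter centred between the fingers, with the handle bar from (238,187) to (324,187). My viewer model reprojects within a pixel. I'll go down astride the bar's ends.

drive_tool(
  motion=[
    [-0.1,0.05,-3.5,-0.4],
    [0,0,-4,0],
    [0,0,-4,0],
    [0,0,-3.5,0],
    [0,0,-2,0],
    [0,0,-1.2,0],
    [0,0,-0.6,0],
    [0,0,0,0],
    [0,0,0,0],
  ],
)

```text
t: 3.7
eef_pos: [0.4741, -0.2835, 0.0177]
tcp_rot: [-3.141, 0.001, -3.13]
ft_force: [-0.8, 0.3, 1.6]
finger_gap: 0.088
gripper_force: 0.0
```

drive_tool(
  motion=[
    [0,0,0,0],
    [0,0,0,0],
    [0,0,0,0],
    [0,0,0,0],
  ],
  fingers=7.6,
  newtons=12,
)

```text
t: 4.1
eef_pos: [0.4739, -0.2836, 0.0178]
tcp_rot: [-3.141, 0.001, -3.131]
ft_force: [-0.4, 2.6, 6.6]
finger_gap: 0.0797
gripper_force: 12.0
```

drive_tool(
  motion=[
    [0,0,0.5,0],
    [0,0,1,0],
    [0,0,2,0],
    [0,0,3,0],
    [0,0,3,0],
    [0,0,2,0],
    [0,0,0.5,0],
    [0,0,0,0],
    [0,0,0,0],
  ],
)

```text
t: 5.0
eef_pos: [0.4726, -0.283, 0.1359]
tcp_rot: [3.141, -0.001, -3.131]
ft_force: [0.5, -0.0, -2.6]
finger_gap: 0.0801
gripper_force: 12.0
```

Run:
```python
from h import *
s=r.sense();print(np.round(s["eef_pos"],4),np.degrees(s["tcp_rot"]).round(2),s["ft_force"].round(2),s["finger_gap"],s["gripper_force"])
p,d=r.get_image("wrist");cv2.imwrite("pics/w3.png",p[...,::-1]);np.savez("w3.npz",p=p,d=d,e=s["eef_pos"],t=s["tcp_rot"])
c,P=campose("wrist",s);h=cv2.cvtColor(p,cv2.COLOR_RGB2HSV);X=cloud(c,P,d)
m=(h[...,0]<22)&(h[...,1]>150)&(h[...,2]>90)&(d>0)&(d<.3);m[270:]=0
w=X[m]-s["eef_pos"];A=np.c_[w[:,:2],np.ones(len(w))];k=np.linalg.lstsq(A,w[:,2],rcond=None)[0]
print(m.sum(),"slopes deg",np.degrees(np.arctan(k[:2])),"z at tcp",k[2])
```

```text
[ 0.4726 -0.283   0.1359] [ 1.7996e+02 -7.0000e-02 -1.7939e+02] [ 0.53 -0.   -2.6 ] 0.0800895052732143 11.998753286898136
18796 slopes deg [ 1.05113408 -0.40465167] z at tcp -0.01155026252719695
```

View pics/w3.png

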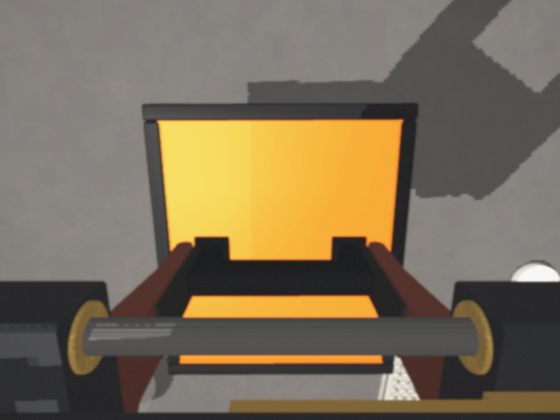

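The picture shows the plate hanging level from the bar ends, front end at rows 104–118. I'll carry it over the viewer, about 13 mm forward of home.

drive_tool(
  motion=[
    [0.3,2,0,0.8],
    [0.5,3.5,0,0.8],
    [0.6,4.5,0,0.8],
    [0.6,4.5,0,0.8],
    [0.6,4.5,0,0.8],
    [0.6,4.5,0,0.8],
    [0.6,4.5,0,0.8],
    [0.6,4.5,0,0.8],
    [0.6,4.5,0,0.8],
    [0.4,3.5,0,0.8],
    [0.2,2,0,0.7],
    [0,0,0,0],
  ],
)

```text
t: 6.25
eef_pos: [0.5289, 0.1439, 0.1354]
tcp_rot: [3.141, -0.002, -2.976]
ft_force: [0.7, -0.5, -1.7]
finger_gap: 0.08
gripper_force: 12.0
```

drive_tool(
  motion=[
    [0,0,0,0],
    [0,0,0,0],
    [0,0,0,0],
  ],
)

```text
t: 6.55
eef_pos: [0.5291, 0.1404, 0.1364]
tcp_rot: [-3.141, -0.001, -2.981]
ft_force: [0.7, -0.3, -1.2]
finger_gap: 0.0798
gripper_force: 12.0
```

```bash
cat > look.py <<'E'
import sys
from h import *
yaw=np.radians(9.35);ex=np.array([np.cos(yaw),np.sin(yaw)]);ey=np.array([-ex[1],ex[0]]);o=ex*.557+ey*.0545
s=r.sense();w=s["eef_pos"][:2]-o
print("tcp viewer mm",(w@ex*1e3).round(1),(w@ey*1e3).round(1),"z",s["eef_pos"][2].round(4),"rot",np.degrees(s["tcp_rot"]).round(2),"f",s["ft_force"].round(1),"gap",s["finger_gap"].round(4),"t",s["t"])
p,d=r.get_image("wrist");n=sys.argv[1];cv2.imwrite(f"pics/{n}.png",p[...,::-1]);np.savez(n+".npz",p=p,d=d,e=s["eef_pos"],t=s["tcp_rot"])
c,P=campose("wrist",s);h=cv2.cvtColor(p,cv2.COLOR_RGB2HSV);X=cloud(c,P,d)
m=(h[...,0]<25)&(h[...,1]>150)&(h[...,2]>90)&(d>0)&(d<.3);m[270:]=0
q=X[m][:,:2]-o;u=np.c_[q@ex,q@ey];z=X[m][:,2]
k=np.linalg.lstsq(np.c_[u,np.ones(len(u))],z,rcond=None)[0]
print("top plane slopes deg",np.degrees(np.arctan(k[:2])).round(2),"z at 0,0",k[2].round(4),"front z",(k[2]-.075*k[0]).round(4))
# extent of amber, front edge and sides (amber 136.5x116.5 => half 68.2, 58.2)
print("amber front x",np.percentile(u[:,0],.3).round(4),"y",np.percentile(u[:,1],[.3,99.7]).round(4))
f=u[:,0]<np.percentile(u[:,0],.3)+.03
mm=cv2.minAreaRect((u*1000).astype(np.float32));print(mm)
E
python3 look.py w4
```

```text
Traceback (most recent call last):
  File "look.py", line 5, in <module>
    print("tcp viewer mm",(w@ex*1e3).round(1),(w@ey*1e3).round(1),"z",s["eef_pos"][2].round(4),"rot",np.degrees(s["tcp_rot"]).round(2),"f",s["ft_force"].round(1),"gap",s["finger_gap"].round(4),"t",s["t"])
                                                                                                                                                                        ^^^^^^^^^^^^^^^^^^^^^
AttributeError: 'float' object has no attribute 'round'
```

```bash
sed -i 's/s\["finger_gap"\].round(4)/s["finger_gap"]/' look.py; python3 look.py w4
```

```text
tcp viewer mm -12.2 -1.9 z 0.1364 rot [-1.7999e+02 -5.0000e-02 -1.7077e+02] f [ 0.7 -0.3 -1.2] gap 0.07983990859069884 t 6.55
top plane slopes deg [0.83 0.09] z at 0,0 0.1246 front z 0.1235
amber front x -0.0797 y [-0.0597  0.0552]
((-44.323543548583984, -1.9436569213867188), (71.16374206542969, 116.63568115234375), 0.00758987944573164)
```

View pics/w4.png

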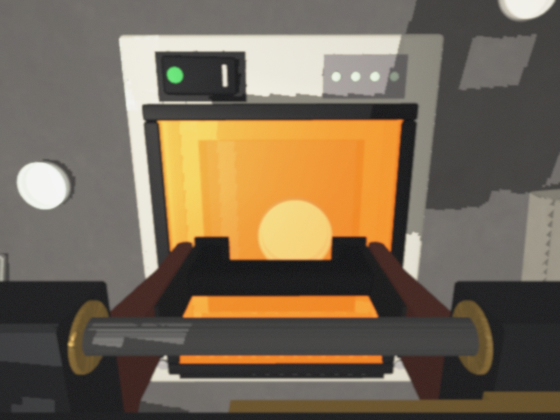

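The picture shows the plate parallel to the viewer, its front edge overlapping the deck just behind the switch (rows 104–118), with the dish visible through it at (295,233). I'll shift it about 2 mm sideways and lower it.

drive_tool(
  motion=[
    [-0.15,0.18,-1,0],
    [0,0,-1.5,0],
    [0,0,-1.5,0],
    [0,0,-1,0],
    [0,0,-0.5,0],
    [0,0,0,0],
    [0,0,0,0],
  ],
)

```text
t: 7.3
eef_pos: [0.5281, 0.1434, 0.0819]
tcp_rot: [3.142, 0.0, -2.979]
ft_force: [0.2, 0.8, -1.3]
finger_gap: 0.0801
gripper_force: 12.0
```

```bash
python3 look.py w5
```

```text
tcp viewer mm -12.7 1.3 z 0.0819 rot [ 1.8000e+02  2.0000e-02 -1.7069e+02] f [ 0.2  0.8 -1.3] gap 0.0801204759791961 t 7.3
top plane slopes deg [0.52 0.06] z at 0,0 0.0697 front z 0.069
amber front x -0.0803 y [-0.0565  0.0582]
((-44.942264556884766, 1.1824722290039062), (70.75588989257812, 116.77369689941406), 0.3255764842033386)
```

drive_tool(
  motion=[
    [0,-0.08,-0.2,0],
    [0,0,-0.1,0],
    [0,0,-0.1,0],
    [0,0,-0.1,0],
    [0,0,0,0],
    [0,0,0,0],
  ],
)

```text
t: 7.95
eef_pos: [0.5281, 0.1427, 0.0769]
tcp_rot: [3.142, 0.001, -2.979]
ft_force: [1.0, -0.2, 0.6]
finger_gap: 0.0801
gripper_force: 12.0
```

drive_tool(
  motion=[
    [0,0,-0.1,0],
    [0,0,-0.1,0],
    [0,0,0,0],
    [0,0,0,0],
  ],
)

```text
t: 8.35
eef_pos: [0.5281, 0.1427, 0.0748]
tcp_rot: [3.142, 0.001, -2.979]
ft_force: [2.0, 0.1, 1.9]
finger_gap: 0.0801
gripper_force: 12.0
```

```bash
python3 look.py w6
```

```text
tcp viewer mm -12.7 0.5 z 0.0748 rot [ 1.8000e+02  4.0000e-02 -1.7069e+02] f [2.  0.1 1.9] gap 0.08005547152808373 t 8.35
top plane slopes deg [-1.82  0.04] z at 0,0 0.0622 front z 0.0646
amber front x -0.0813 y [-0.0573  0.0575]
((-45.30004119873047, 0.3740234375), (72.0169906616211, 116.43498229980469), 0.3174649477005005)
```

The plate is now tilted about 2.4°, rear end down in the pocket and front end resting on the deck. I'll slide the rear end under the lip.

drive_tool(
  motion=[
    [0.2,0.03,0,0],
    [0.2,0.03,0,0],
    [0.2,0.03,0,0],
    [0.2,0.03,0,0],
    [0,0,0,0],
  ],
)

```text
t: 8.9
eef_pos: [0.5342, 0.1435, 0.0746]
tcp_rot: [-3.141, -0.003, -2.979]
ft_force: [-4.1, -0.3, 6.5]
finger_gap: 0.0795
gripper_force: 12.0
```

drive_tool(
  motion=[
    [0.2,0.04,0,0],
    [0.2,0.04,0,0],
    [0,0,0,0],
    [0,0,0,0],
  ],
)

```text
t: 9.3
eef_pos: [0.5394, 0.1446, 0.0744]
tcp_rot: [-3.142, -0.001, -2.979]
ft_force: [-0.8, -0.3, 0.7]
finger_gap: 0.0798
gripper_force: 12.0
```

```bash
python3 look.py w7
```

```text
tcp viewer mm -1.3 0.5 z 0.0744 rot [-1.8000e+02 -5.0000e-02 -1.7068e+02] f [-0.8 -0.3  0.7] gap 0.07979902852976942 t 9.3
top plane slopes deg [-1.39  0.08] z at 0,0 0.0622 front z 0.064
amber front x -0.0696 y [-0.0573  0.0575]
((-33.88105773925781, 0.3397407531738281), (71.87385559082031, 116.65814208984375), 0.25356099009513855)
```

drive_tool(
  motion=[
    [0.12,0.02,0,0],
    [0,0,-0.05,0],
    [0,0,-0.05,0],
    [0,0,-0.05,0],
    [0,0,-0.05,0],
    [0,0,-0.05,0],
    [0,0,-0.05,0],
    [0,0,0,0],
    [0,0,0,0],
  ],
)

```text
t: 10.25
eef_pos: [0.541, 0.1448, 0.0716]
tcp_rot: [-3.142, 0.0, -2.979]
ft_force: [-1.1, 0.5, 0.5]
finger_gap: 0.0803
gripper_force: 12.0
```

```bash
python3 look.py w8
```

```text
tcp viewer mm 0.3 0.5 z 0.0716 rot [-180.      0.   -170.69] f [-1.1  0.5  0.5] gap 0.08025459373125604 t 10.25
top plane slopes deg [0.57 0.04] z at 0,0 0.0595 front z 0.0587
amber front x -0.0673 y [-0.0573  0.0575]
((-31.85683822631836, 0.2028045654296875), (116.61326599121094, 71.10415649414062), 89.97233581542969)
```

View pics/w8.png

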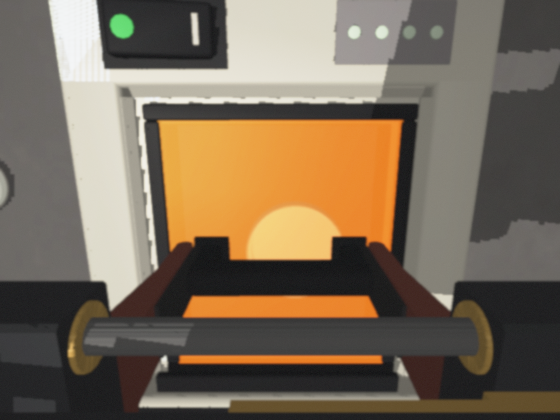

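The picture shows the plate flat inside the pocket: front rim at rows 104–118 just inside the front wall, and even gaps at the sides. I'll nudge it down, let go and rise.

drive_tool(
  motion=[
    [0,0,-0.05,0],
    [0,0,0,0],
  ],
)

```text
t: 10.5
eef_pos: [0.541, 0.1448, 0.0716]
tcp_rot: [-3.142, 0.0, -2.979]
ft_force: [-3.3, -1.1, 5.6]
finger_gap: 0.0796
gripper_force: 12.0
```

drive_tool(
  motion=[
    [0,0,0,0],
    [0,0,0,0],
    [0,0,0,0],
    [0,0,0.5,0],
    [0,0,1,0],
    [0,0,2,0],
    [0,0,3,0],
    [0,0,3,0],
    [0,0,1,0],
    [0,0,0,0],
    [0,0,0,0],
  ],
  fingers=8.78,
)

```text
t: 11.6
eef_pos: [0.5405, 0.1447, 0.1756]
tcp_rot: [-3.142, -0.001, -2.979]
ft_force: [0.0, -0.1, -0.9]
finger_gap: 0.0881
gripper_force: 0.0
```

```bash
sed -i 's/d<.3)/d<.45)/' look.py; python3 look.py w9
python3 - <<'E'
from h import *
f=np.load("w9.npz");c,P=campose("wrist",dict(eef_pos=f["e"],tcp_rot=f["t"]));h=cv2.cvtColor(f["p"],cv2.COLOR_RGB2HSV)
yaw=np.radians(9.35);ex=np.array([np.cos(yaw),np.sin(yaw)]);ey=np.array([-ex[1],ex[0]]);o=ex*.557+ey*.0545
g=(h[...,0]>45)&(h[...,0]<80)&(h[...,1]>120)&(h[...,2]>100);g[200:]=0;g[:,280:]=0
uv=np.argwhere(g)[:,::-1].mean(0);w=cast(c,P,uv,.073)[0,:2];print("dot",uv,w,(w-o)@ex,(w-o)@ey,"from tcp",w-f["e"][:2])
E
```

```text
tcp viewer mm -0.2 0.5 z 0.1756 rot [-1.8000e+02 -3.0000e-02 -1.7068e+02] f [ 0.  -0.1 -0.9] gap 0.08807053151221915 t 11.6
top plane slopes deg [0.07 0.06] z at 0,0 0.0592 front z 0.0591
amber front x -0.0673 y [-0.0575  0.0579]
((-5.318855285644531, 0.2800445556640625), (116.2912368774414, 125.44001770019531), 89.88815307617188)
dot [186.25301205  61.20481928] [0.44787441 0.06391842] -0.1046914024828633 -0.06419467074376883 from tcp [-0.09262332 -0.08078679]
```

View pics/w9.png

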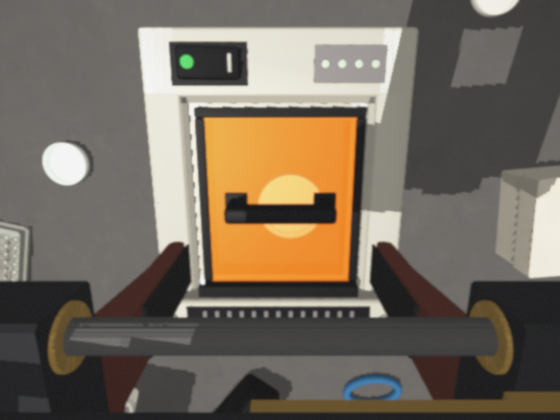

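Released: the plate lies flat, its top at z≈59 mm with no slope, centred in the seat with its rear end under the lip. The dish is unmoved at (290,207) and the green dot is at (186,61). Next I'll shut the fingers and go to the rocker.

drive_tool(
  motion=[
    [-2.3,-2.15,0,0],
    [-2.3,-2.15,0,0],
    [-2.3,-2.15,0,0],
    [-2.3,-2.15,-1,0],
    [0,0,-3,0],
    [0,0,-3,0],
    [0,0,-1.5,0],
    [0,0,-0.5,0],
    [0,0,0,0],
    [0,0,0,0],
  ],
  fingers=0,
  newtons=10,
)

```text
t: 12.65
eef_pos: [0.4491, 0.0589, 0.0863]
tcp_rot: [3.142, -0.0, -2.979]
ft_force: [-0.0, 0.0, 0.1]
finger_gap: 0.0112
gripper_force: 0.0
```

drive_tool(
  motion=[
    [0,0,-0.3,0],
    [0,0,-0.3,0],
    [0,0,-0.2,0],
    [0,0,-0.2,0],
    [0,0,0,0],
    [0,0,0,0],
  ],
)

```text
t: 13.25
eef_pos: [0.449, 0.0588, 0.0762]
tcp_rot: [-3.142, -0.0, -2.979]
ft_force: [0.3, -0.3, -0.5]
finger_gap: 0.0003
gripper_force: 0.0
```

drive_tool(
  motion=[
    [0,0,-0.2,0],
    [0,0,-0.2,0],
    [0,0,-0.1,0],
    [0,0,-0.1,0],
    [0,0,0,0],
  ],
)

```text
t: 13.75
eef_pos: [0.4491, 0.0588, 0.0701]
tcp_rot: [-3.142, 0.0, -2.979]
ft_force: [0.8, -0.9, 1.4]
finger_gap: 0.0001
gripper_force: 0.6
```

drive_tool(
  motion=[
    [0,0,-0.1,0],
    [0,0,-0.1,0],
    [0,0,0,0],
  ],
)

```text
t: 14.05
eef_pos: [0.4492, 0.0586, 0.0684]
tcp_rot: [-3.141, 0.0, -2.979]
ft_force: [-0.1, -3.4, 6.6]
finger_gap: 0.0004
gripper_force: 3.4
```

drive_tool(
  motion=[
    [0,0,-0.1,0],
    [0,0,-0.1,0],
    [0,0,0,0],
    [0,0,0,0],
  ],
)

```text
t: 14.45
eef_pos: [0.4494, 0.0586, 0.0679]
tcp_rot: [-3.141, 0.001, -2.979]
ft_force: [-5.4, -5.8, 29.0]
finger_gap: 0.0005
gripper_force: 15.0
```

Firm stop reached at about 29 N. I'll raise the tool, move clear and check.

drive_tool(
  motion=[
    [0,0,0.5,0],
    [0,0,1.5,0],
    [0,0,3,0],
    [0,0,4,0],
    [0,0,4,0],
    [0,0,3,0],
    [0,0,2,0],
    [0,0,0,0],
    [0,0,0,0],
  ],
)

```text
t: 15.35
eef_pos: [0.4486, 0.0589, 0.2457]
tcp_rot: [3.141, -0.0, -2.979]
ft_force: [0.1, 0.3, 0.5]
finger_gap: 0.0004
gripper_force: 0.0
```

```bash
python3 look.py w10
python3 - <<'E'
from h import *
f=np.load("w10.npz");d=f["d"];c,P=campose("wrist",dict(eef_pos=f["e"],tcp_rot=f["t"]));X=cloud(c,P,d)
yaw=np.radians(9.35);ex=np.array([np.cos(yaw),np.sin(yaw)]);ey=np.array([-ex[1],ex[0]]);o=ex*.557+ey*.0545
w=X[...,:2]-o;x,y=w@ex,w@ey
for yy in(-.068,-.06,-.05,-.04,-.032):
    m=(abs(x+.104)<.006)&(abs(y-yy)<.003)&(d>0);print(yy,m.sum(),np.median(X[m][:,2]).round(4))
E
```

```text
tcp viewer mm -104.8 -69.2 z 0.2457 rot [ 1.7998e+02 -1.0000e-02 -1.7069e+02] f [0.1 0.3 0.5] gap 0.0004443118318551598 t 15.35
top plane slopes deg [-35.17  -5.72] z at 0,0 0.0301 front z 0.0829
amber front x -0.1161 y [-0.0612  0.058 ]
((-65.5979995727539, -2.6677284240722656), (122.87687683105469, 101.36741638183594), 89.87313842773438)
-0.068 143 0.0695
-0.06 87 0.0689
-0.05 76 0.0708
-0.04 84 0.0725
-0.032 61 0.0735
```

View pics/w10.png

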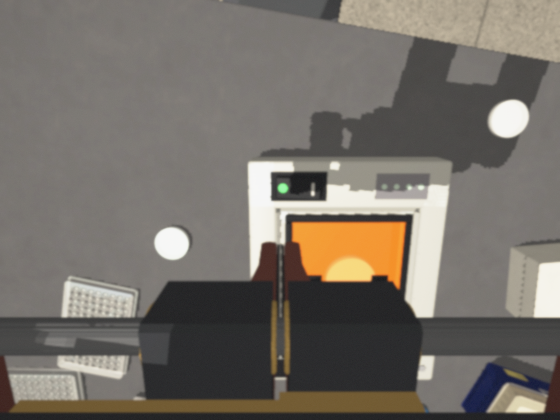

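The picture shows the dot end of the rocker at (283,188) now lower than the other end (about 69 mm against 73.5 mm), so the lamp is on. The filter is still seated.

```bash
python3 -c "
from station import r
print(r.finish_job())"
```

```text
the job is handed in; nothing more can be done
None
```

I tucked the amber filter under the lip, lowered it flat into its seat and let go. I then pressed the rocker down to its stop, and depth readings show the green-dot end down (on). The job was handed in at about 15 s without touching the dish or the other things on the bench.

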